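# Index the magnifier arm over the circuit board

### The job

The magnifier on its swing arm is locked at the middle hole; bring it over the circuit board that waits in the nest on one side. Hook a fingertip through the pull ring, gently lift the spring pin out of its hole, swing the arm one hole towards the circuit board, let the pin drop fully home in that hole and take the finger out of the ring. Never force or squeeze the ring hard, and leave the board, the fan, the jar and the heat sink where they are.

Things in the scene. Friction and masses are not known exactly. Their poses are not given: they have to be found in the camera images.
- fixture: fixed aluminium base plate 500 x 400 x 10 mm; origin on the arm's pivot axis at table height, +x along the plate's long middle line towards the nests, z up. It reaches 60 mm behind the pivot, 440 ahead, 200 to each side. The index plate (top 34 mm up) has five holes on a 180 mm radius at 0, +-0.35, +-0.70 rad. Nests (96 mm square, 18 mm high): 380 mm from the pivot at +-0.35 rad
- swing_arm (a joint): angle of the arm from the fixture's +x, rad, positive counter-clockwise seen from above; 0 = middle hole (start). With the pin out it turns easily (0.06 N m friction) and stays where it is left. White bar 24 mm wide, top 58 mm above the table, running from the pivot (cap up to 72 mm) to the lens
- pin (a joint): lift of the spring pin, m: 0 = home in a hole, 0.012 and more = clear, 0.025 = upper stop. Pushed down with 5 N at 0, 8 N at 0.025, plus 0.6 N weight. Let go between holes it rides on the index plate at 0.012 and drops into the next hole it is slid over. Pin 10 mm thick, round tip; 1.5 mm play in the hole each way
- ring_center (a point): centre of the steel pull ring's opening, 117 mm above the table with the pin home; rises with the pin. Ring fixed upright on the pin, 180 mm from the pivot: 56 mm inside diameter, 6 mm round bar. x = axis of the opening, along the arm away from the pivot; y level, in the ring's plane; z up. Below it the barrel, 24 mm across, top 82 mm above the table
- lens_center (a point): centre of the round magnifier lens (98 mm across its black frame, 10 mm thick) at the arm's far end, 380 mm from the pivot, 52 mm above the table
- circuit_board: loose black circuit board, 74 mm square, 16 mm high with its parts, lying in one of the two nests (either side). Origin at the centre of its underside
- fan: loose round ducted fan, 76 mm across, 20 mm high, in the other nest. Origin at the centre of its underside
- jar: loose small jar, 44 mm across, 55 mm high, on the base plate beside the pivot. Origin at the centre of its underside
- heat_sink: loose finned aluminium heat sink, 40 x 40 mm, 28 mm high, on the base plate on the other side of the pivot. Origin at the centre of its underside
Not all that is in view belongs to the job. Leave any blue or red look-alike of the circuit_board alone.

How it is judged:
By the outcome, as a careful person would: the job done as asked, in the order asked, and still so for the second after the job is handed in, with the robot touching nothing.
It also fails if it takes over 48 s, if anything falls off the work surface, if the arm or the gripper's body presses on something with over 40 N, if the wrist force passes 120 N, or if a joint passes its speed limit or range.

### The arm

A 7-joint arm with a two-finger parallel gripper is mounted at the origin on the work surface. World frame = base frame: x ahead of the robot, y to its left, z up, the work surface at z = 0. Lengths are in mm, angles in rad, forces in N, time in s.
With the tool pointing down it reaches from about 425 to 875 mm from the base axis. Payload 4.7 kg.
Tool frame: the origin (TCP) lies midway between the tips of the shut fingers; the grasp point (between the pads) lies 19 mm behind it; z points along the fingers, y is the line along which they close (so a half turn about z gives the same grasp; the last joint's range is limited). The gripper opens to 85 mm and grips with 20 to 120 N. Pads are 22 mm wide; open, the fingers measure 114 mm over their backs; the gripper's body (76 mm by 85 mm) begins 54 mm behind the grasp point. The pads swing forward as they close: fully open they stand 13 mm farther back than shut.
Start: joints at [1.318, 0.321, -0.07, 1.45, 0.023, 1.371, -0.057], TCP at [171.348, -627.03, 209.549] pointing down, gripper open.
Joint ranges: [-2.86, 2.86], [-0.3, 2.09], [-1.38, 1.24], [0.06, 2.45], [-1.56, 4.7], [0.09, 2.05], [-2.69, 2.69]. Speed limits (rad/s): [2.57, 2.57, 3.14, 3.14, 3.14, 3.14, 3.14].

### API

Orientations are given as a rotation vector (axis times angle).
In Python, from plant import robot, read_camera, job, finder gives the robot as it stands. The module is installed in compiled form; this text tells all that it offers.
- The arm moves only by the tool send_rows, never from a script. Its arguments are lists of equal length, an entry for each row: "grip": the finger opening in mm, from 0 to 85.4; "linear": the shift along the tool's x, y, z in mm, a list of three; "yaw": the turn about the tool's z in rad. A call has 1 to 20 rows; each row shifts and turns the commanded pose from where the row before left it, along the tool's axes as they then stand; what a row does not reach is not made up. A row lasts 1/8 s, in which the tool goes at most 62.5 mm and 10.7 degrees, less where a joint would pass 70% of its speed; a pose out of reach is approached as far as the arm can. A call is refused whole if a number of a shift passes 62.5 or a number of a turn 0.188, either way. A call with a gripper value outside its range is refused whole. The fingers move at their own pace and stop on an object; "force" is the grip in N (left out, the last holds). Time passes only in rows, so rows that do not move let the fingers close. It gives the time, the measured TCP pose, the force, the opening and the grip force at its end, in the units of the state.
- robot.state(): the state, without advancing time (a new reading comes with each control period).
- read_camera(name): name is "scene" or "top" or "wrist"; returns a dict with "color" (420x560x3 uint8, red, green, blue), "fx", "fy", "cx", "cy" (pixels), "k1" (the pictures are not rectified: a ray, as slopes to the right and down, at radius r is drawn at 1 + k1 r^2 times it, then the intrinsics apply), "R" (3x3) and "t" (3): a world point X has camera coordinates R X + t; the wrist camera has in their place "hand_eye" (4x4, takes a point from camera to tool coordinates, whose origin is the TCP and whose axes are the flange's). Camera axes: x right, y down, z forward; pixel columns grow to the right and rows downward; lengths in mm; the calibration is good to about 2 mm. A picture is of the moment at which its call begins: read the wrist's pose just before it. There is no depth.
- job.hand_in(): hands the job in; it is judged then, once.
Trained networks look in a picture, given as the dict that the camera call returned (one of the last four; its "shot" number tells which), for a name from the list of things; names that differ only in an ending like _2 or _b are one class to them, and where a whole thing is asked for, a point or a joint stands for the part that bears it (a point fixed in the world has none). Each returns a list of dicts, best first, with "p" (0 to 1); they miss things now and then, are a little off and sometimes report something else, mostly with a low value. They report only what shows in the picture. A call takes as long as a camera call. They do not tell look-alikes from the thing itself.
- finder.silhouettes(picture, query): "region" (420x560 bool, what is visible of it) and "bbox" ([left, top, right, bottom] as shares, 0 to 1, of the picture: columns of its width, rows of its height, round what is visible of it).
- finder.place_of(picture, query): "xy" ([column, row] as shares, 0 to 1, of the picture: columns of its width, rows of its height: a listed point, or the origin of a listed thing).
The state is a dict: "time_s": time; "qpos": joint angles; "dq": joint speeds; "tau": joint torques, N m; "eef_pos": TCP position; "eef_rot": TCP orientation; "force": force on the tool from outside, world axes, zero at the start; "torque": the same for the moment, N m; "opening": finger opening in mm; "grasp_force": force on a finger pad.
Only numpy, scipy, OpenCV 4.12 (cv2) and the standard library are available. Lean on these libraries where they do the work, as an engineer would, in place of code of your own. Each camera call takes 0.05 s, during which the arm holds its last target. There are 200 camera calls.

## Working session

There is one attempt and no reset: what is moved stays moved. The work goes in short steps, Python scripts to look and compute and a tool call to move; the robot and the scene stay as the last step left them, time stands still between calls to the robot, and variables do not carry over. Pictures are saved under pics/ and viewed, at most 10 in all, crops included, and the job is handed in when it is done.

Besides the shell and the picture viewer there is one more tool, called after "Call:" by a JSON object that holds its "name" and its "arguments". send_rows: Moves the arm, as the interface text tells. Its arguments: {"type":"object","properties":{"grip":{"type":"array","items":{"type":"number"}},"linear":{"type":"array","items":{"type":"array","items":{"type":"number"}}},"yaw":{"type":"array","items":{"type":"number"}},"force":{"type":"number"}},"required":["grip","linear","yaw"]}

```bash
mkdir -p pics
cat > h.py <<'E'
import numpy as np, cv2
from plant import robot, read_camera, job, finder
NAMES=["ring_center","lens_center","circuit_board","fan","jar","heat_sink","fixture","swing_arm","pin"]
def save(p,n): cv2.imwrite("pics/"+n,p["color"][:,:,::-1])
def ray(p,uv):
    d=np.array([(uv[0]-p["cx"])/p["fx"],(uv[1]-p["cy"])/p["fy"]]); s=d.copy()
    for _ in range(20): s=d/(1+p["k1"]*(s@s))
    v=np.r_[s,1]
    R,t=np.array(p["R"]),np.array(p["t"])
    o=-R.T@t; return o,R.T@v
def atz(p,uv,z):
    o,v=ray(p,uv); return o+v*(z-o[2])/v[2]
E
python3 - <<'E'
from h import *
s=robot.state(); print(s["time_s"],s["eef_pos"],s["eef_rot"],s["force"])
for c in ["scene","top"]:
    p=read_camera(c); save(p,c+"0.png")
    for n in NAMES:
        for r in finder.place_of(p,n)[:3]:
            uv=np.array(r["xy"])*[560,420]
            z={"ring_center":117,"lens_center":52,"circuit_board":12,"fan":12,"jar":10,"heat_sink":10}.get(n,0)
            print(c,n,round(r["p"],2),uv.round(),atz(p,uv,z).round(1))
E
```

```text
0.0 [ 171.16474871 -626.47733651  208.42437108] [-3.11184010e+00 -4.17671603e-01  5.63784281e-04] [-0.16099936 -0.64639094  0.30057778]
scene ring_center 0.57 [321. 197.] [588.2  46.6 117. ]
scene lens_center 0.77 [265. 282.] [ 618.  -153.7   52. ]
scene circuit_board 0.97 [166. 307.] [ 496.6 -316.2   12. ]
scene circuit_board 0.88 [155. 232.] [ 328.9 -223.5   12. ]
scene circuit_board 0.61 [223. 249.] [ 475.1 -146.9   12. ]
scene fan 0.86 [321. 311.] [ 729.5 -109.    12. ]
scene jar 0.91 [292. 155.] [387.1 178.8  10. ]
scene heat_sink 0.65 [413. 208.] [720.9 248.2  10. ]
scene fixture 0.64 [352. 179.] [551.8 230.4   0. ]
scene fixture 0.54 [320. 197.] [532.2 124.7   0. ]Traceback (most recent call last):
  File "<stdin>", line 6, in <module>
ValueError: it knows: circuit_board, fan, fixture, heat_sink, jar, lens_center, ring_center
```

Run:
```python
from h import *
for c in ["top"]:
    p=read_camera(c); save(p,c+"0.png"); print(p["R"],p["t"],p["fx"],p["k1"])
    for n in NAMES[:7]:
        for r in finder.place_of(p,n)[:3]:
            uv=np.array(r["xy"])*[560,420]
            z={"ring_center":117,"lens_center":52,"circuit_board":12,"fan":12,"jar":10,"heat_sink":10}.get(n,0)
            print(c,n,round(r["p"],2),uv.round(),atz(p,uv,z).round(1))
```

```text
[[ 0.02761381 -0.99933185  0.02394441]
 [-0.98404711 -0.03138735 -0.17511745]
 [ 0.17575199 -0.01872677 -0.98425634]] [-53.82083841 569.25877018 938.30135592] 498.382519450661 -0.07863867192916807
top ring_center 0.5 [344. 255.] [ 470.6 -134.7  117. ]
top ring_center 0.46 [244. 192.] [580.7  52.2 117. ]
top lens_center 0.94 [352. 185.] [ 616.6 -157.1   52. ]
top circuit_board 0.9 [345. 254.] [ 481.1 -150.    12. ]
top circuit_board 0.83 [379. 334.] [ 322.6 -220.6   12. ]
top circuit_board 0.78 [422. 245.] [ 502.2 -310.4   12. ]
top fan 0.97 [328. 131.] [ 740.8 -111.4   12. ]
top fan 0.61 [157. 133.] [723.4 250.1  12. ]
top jar 0.59 [178. 291.] [395.4 185.2  10. ]
top heat_sink 0.71 [158. 133.] [724.4 248.9  10. ]
top fixture 0.64 [166. 212.] [557.9 221.4   0. ]
```

View pics/scene0.png

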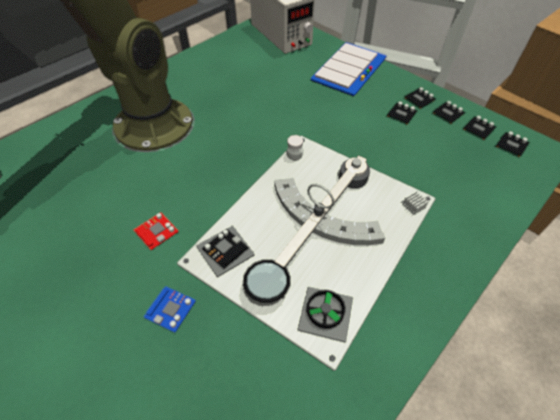

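View pics/top0.png

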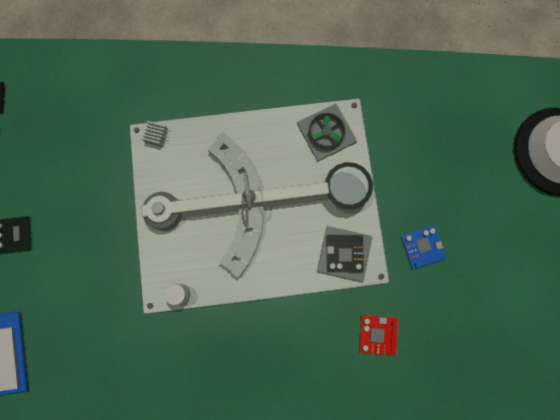

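The scene picture shows the white plate with its arm, and the ring at about (320,195). The fan is in the nest at (325,310). In top, the board candidates are:
- Black, in a nest: (345,254)
- Blue: (423,247)
- Red: (378,335)
- Black boards at the left edge: (12,235), off the fixture

The black one in the nest is the right one. The ring is at about (250,197). Next I'll fit the fixture pose and check a close crop.

```bash
cat >> h.py <<'E'
def proj(p,X):
    c=(np.array(p["R"])@np.asarray(X,float).T).T+np.array(p["t"]); s=c[:,:2]/c[:,2:]
    s=s*(1+p["k1"]*(s**2).sum(1,keepdims=True)); return s*[p["fx"],p["fy"]]+[p["cx"],p["cy"]]
E
python3 - <<'E'
from h import *
from scipy.optimize import least_squares
out=[]
P={}
for c in ["scene","top"]:
    p=read_camera(c); P[c]=p
    im=p["color"].astype(int); m=((im.min(2)>130)&(im.max(2)-im.min(2)<45)).astype(np.uint8)
    m=cv2.morphologyEx(m,cv2.MORPH_CLOSE,np.ones((9,9)))
    n,l,st,ce=cv2.connectedComponentsWithStats(m); mid=(250,200) if c=="top" else (330,230)
    # plate component: biggest with centroid near mid
    k=min([i for i in range(1,n) if st[i,4]>5000],key=lambda i:np.hypot(*(ce[i]-mid)))
    h=cv2.convexHull(np.argwhere(l==k)[:,::-1].astype(np.int32))
    for e in range(5,40):
        q=cv2.approxPolyDP(h,e,True)
        if len(q)<=4: break
    q=q[:,0].astype(float); print(c,e,q.tolist())
    L=np.array(finder.place_of(p,"lens_center")[0]["xy"])*[560,420]
    out.append((p,q,L))
loc=np.array([[-60,-200,10],[440,-200,10],[440,200,10],[-60,200,10],[380,0,52.]])
def W(x,l):
    c,s=np.cos(x[2]),np.sin(x[2]); l=np.atleast_2d(l)
    return np.c_[x[0]+c*l[:,0]-s*l[:,1],x[1]+s*l[:,0]+c*l[:,1],l[:,2]]
def res(x):
    r=[]
    for p,q,L in out:
        u=proj(p,W(x,loc))
        for i in range(4): 
            d=q-u[i]; r+=list(d[np.argmin((d**2).sum(1))])
        r+=list((L-u[4]))
    return np.array(r)
s=least_squares(res,[558,221,-1.416],loss="soft_l1"); x=s.x
print(x,res(x).round(1)); 
print("ring",W(x,[180,0,117]),"target",W(x,[180*np.cos(.35),-180*np.sin(.35),117]))
print("board nest -",W(x,[380*np.cos(.35),-380*np.sin(.35),18]))
top=P["top"]
for n in ["ring_center"]:
    for c in P:
        for r in finder.silhouettes(P[c],n)[:2]: print(c,n,r["p"],(np.array(r["bbox"])*[560,420,560,420]).round())
        print(proj(P[c],W(x,[180,0,117])))
def crop(p,c0,c1,r0,r1): return cv2.resize(p["color"][r0:r1,c0:c1,::-1],None,fx=3,fy=3,interpolation=cv2.INTER_CUBIC)
a=P["scene"].copy(); col=a["color"].copy()
for t in range(24):
    th=t*np.pi/12
    for pt in proj(a,W(x,[180,31*np.cos(th),117+31*np.sin(th)])): cv2.circle(col,tuple(int(v) for v in pt.round()),0,(255,0,0),-1)
a["color"]=col
cv2.imwrite("pics/c1.png",np.hstack([crop(a,270,390,140,320),crop(top,220,360,120,300)]))
E
```

```text
scene 9 [[434.0, 197.0], [335.0, 369.0], [177.0, 262.0], [291.0, 135.0]]
top 5 [[387.0, 281.0], [145.0, 312.0], [131.0, 126.0], [358.0, 99.0]]
[553.37351612 224.4988473   -1.40802953] [-8.2  0.   1.7 -1.2 -0.3 -0.7 -0.3  0.5  1.2 -0.4  1.7 -2.8 -2.6 -0.3
 -0.5  2.4  3.4  1.1  2.3 -2.7]
ring [[582.5423457   46.87796063 117.        ]] target [[519.8681061   47.64470542 117.        ]]
board nest - [[ 482.63987275 -148.85989667   18.        ]]
scene ring_center 0.61 [307. 188. 333. 210.]
scene ring_center 0.26 [201. 229. 251. 270.]
[[319.06971724 195.70893919]]
top ring_center 0.5 [242. 173. 253. 208.]
[[247.04204994 191.28511317]]
```

View pics/c1.png

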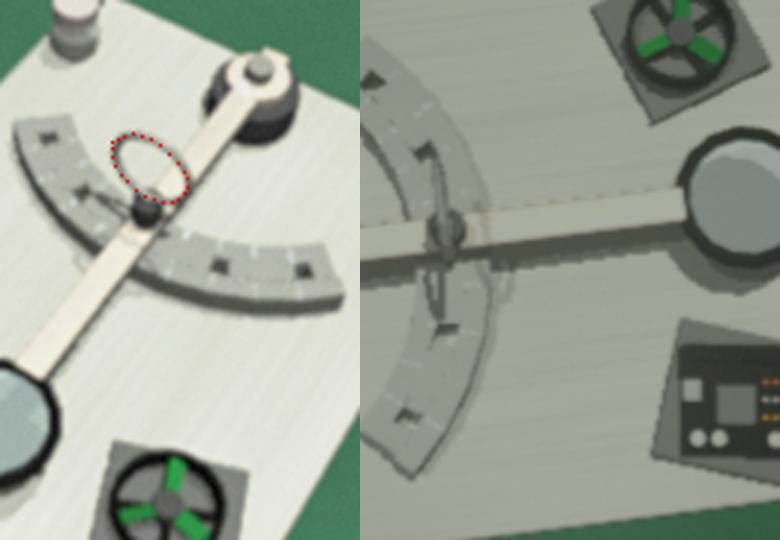

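The fit agrees with the picture: the overlaid ring outline falls on the ring. The black board is in the nest at -0.35 rad, at about (482,-149), on the robot's side. Next I'll go to hover.

Call:
{"name": "send_rows", "arguments": {"grip": [50,50,50,50,50,50,50,50,50,50,50,50], "linear": [[33,-17,-4],[33,-17,-4],[33,-17,-4],[33,-17,-4],[33,-17,-4],[33,-17,-4],[33,-17,-4],[33,-17,-4],[33,-17,-4],[33,-17,-4],[33,-17,-4],[33,-17,-4]], "yaw": [0,0,0,0,0,0,0,0,0,0,0,0], "force": 20}}

```text
time_s: 2.6
eef_pos: [500.3, -325.0, 257.8]
eef_rot: [3.113, 0.418, 0.0]
force: [1.2, -0.5, -0.0]
opening: 49.9
grasp_force: 0.0
```

Call:
{"name": "send_rows", "arguments": {"grip": [50,50,50,50,50,50,50,50,50,50,50,50], "linear": [[17.7,-33.7,0],[17.7,-33.7,0],[17.7,-33.7,0],[17.7,-33.7,0],[17.7,-33.7,0],[17.7,-33.7,0],[17.7,-33.7,0],[17.7,-33.7,0],[17.7,-33.7,0],[17.7,-33.7,0],[0,0,0],[0,0,0]], "yaw": [0,0,0,0,0,0,0,0,0,0,0.104,0]}}

```text
time_s: 4.1
eef_pos: [581.4, 46.2, 257.5]
eef_rot: [3.131, 0.258, -0.0]
force: [-0.4, -0.7, 0.0]
opening: 49.8
grasp_force: 0.0
```

```bash
cat >> h.py <<'E'
from scipy.spatial.transform import Rotation as Ro
def wrist():
    s=robot.state(); p=read_camera("wrist"); H=np.array(p["hand_eye"])
    T=np.eye(4); T[:3,:3]=Ro.from_rotvec(s["eef_rot"]).as_matrix(); T[:3,3]=s["eef_pos"]
    M=np.linalg.inv(T@H); p["R"],p["t"]=M[:3,:3],M[:3,3]; return s,p
E
python3 - <<'E'
from h import *
s,p=wrist(); print(s["eef_pos"],s["eef_rot"],p["hand_eye"])
save(p,"w1.png")
for n in NAMES[:2]+["circuit_board"]:
    for r in finder.place_of(p,n)[:2]:
        uv=np.array(r["xy"])*[560,420]; print(n,r["p"],uv,atz(p,uv,{"ring_center":117,"lens_center":52}.get(n,12)))
print(proj(p,[[582.5,46.9,117],[553.4,224.5,72]]))
E
```

```text
[581.44255888  46.19149065 257.49204353] [ 3.13060959e+00  2.58213396e-01 -5.84792374e-05] [[-6.86937497e-04 -9.51220940e-01 -3.08509728e-01  7.84302451e+01]
 [ 9.99999587e-01 -4.69929017e-04 -7.77709327e-04  9.26895933e-03]
 [ 5.94795724e-04 -3.08510134e-01  9.51220870e-01 -1.64073034e+02]
 [ 0.00000000e+00  0.00000000e+00  0.00000000e+00  1.00000000e+00]]
ring_center 0.97 [275.688 181.314] [583.13791923  50.14504302 117.        ]
lens_center 0.98 [466.424 167.58 ] [ 615.20159811 -149.85501748   52.        ]
circuit_board 0.88 [415.296 261.912] [ 481.28865879 -146.9893862    12.        ]
circuit_board 0.64 [536.088 262.794] [ 505.22451163 -303.98351564   12.        ]
[[279.19486446 182.58815119]
 [101.28499337 171.49378045]]
```

View pics/w1.png

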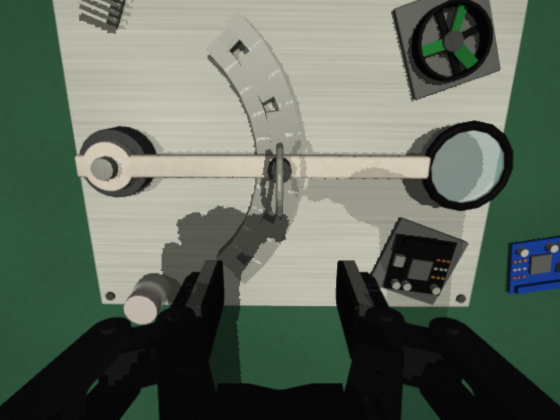

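The wrist picture shows the ring edge-on at column 279, rows 143-220. The arm runs level along row 167 and the fingers are at columns 223 and 337, so the yaw is aligned. Before choosing the depth, I'll look at the shape of the shut fingers.

Call:
{"name": "send_rows", "arguments": {"grip": [0,0,0,0,0,0,0,0], "linear": [[1.3,-0.8,0],[0,0,0],[0,0,0],[0,0,0],[0,0,0],[0,0,0],[0,0,0],[0,0,0]], "yaw": [0,0,0,0,0,0,0,0]}}

```text
time_s: 5.3
eef_pos: [582.6, 46.9, 257.5]
eef_rot: [3.131, 0.255, -0.0]
force: [0.0, -1.1, -0.2]
opening: -0.1
grasp_force: 0.0
```

Run:
```python
from h import *
s,p=wrist(); print(s["eef_pos"],s["opening"])
T=Ro.from_rotvec(s["eef_rot"]).as_matrix()
for z in (0,-19,-38,-54,-73): print(z,proj(p,[np.array(s["eef_pos"])+T@[0,0,z]]))
c=p["color"][200:420,180:380,::-1].astype(float)
c=np.clip(255*(c/255)**.45,0,255).astype(np.uint8)
q=read_camera("scene"); u=proj(q,[s["eef_pos"]])[0].astype(int); print(u)
d=q["color"][u[1]-100:u[1]+30,u[0]-60:u[0]+60,::-1]
d=np.clip(255*(d/255.)**.5,0,255).astype(np.uint8)
a=cv2.resize(c,(500,550),interpolation=cv2.INTER_CUBIC); b=cv2.resize(d,(300,325),interpolation=cv2.INTER_CUBIC)
b=cv2.copyMakeBorder(b,0,225,0,0,cv2.BORDER_CONSTANT)
cv2.imwrite("pics/w2.png",np.hstack([a,b]))
```

```text
[582.5843199   46.89392769 257.45857088] -0.13049984113173985
0 [[279.86710168 252.89288341]]
-19 [[279.87311687 270.93225418]]
-38 [[279.88058385 293.46141912]]
-54 [[279.88842238 317.27793277]]
-73 [[279.90036619 353.90840057]]
[324 147]
```

View pics/w2.png

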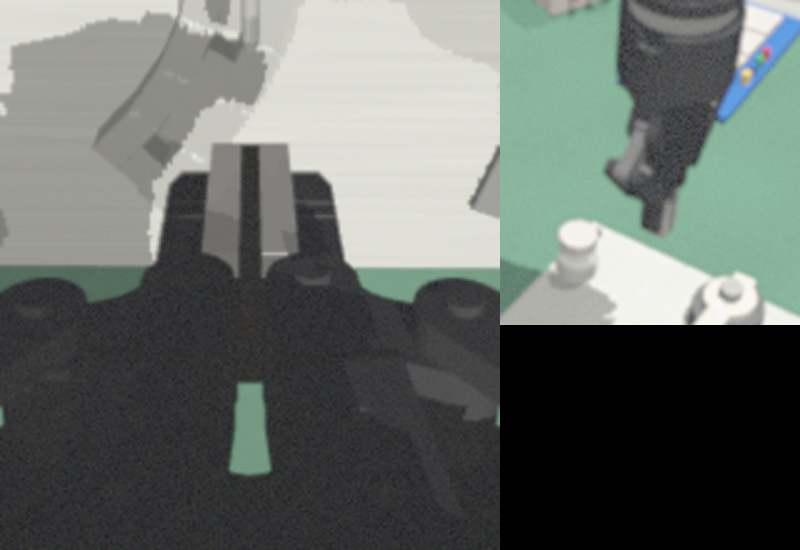

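The shut fingers have flat pads that meet from the tips (crop y 143) to about 45 mm back. There is no hooking gap below the body, and the tool can only yaw. So I'll straddle the top of the ring with the tips inside the height of the opening and close at the lowest force.

Call:
{"name": "send_rows", "arguments": {"grip": [36,36,36,36,36,36,36,36,36,36], "linear": [[0,0,0],[0,0,0],[0,0,20],[0,0,20],[0,0,20],[0,0,20],[0,0,18],[0,0,16],[0,0,14],[0,0,0]], "yaw": [0,0,0,0,0,0,0,0,0,0], "force": 20}}

```text
time_s: 6.65
eef_pos: [581.8, 46.8, 128.2]
eef_rot: [-3.131, -0.256, 0.003]
force: [-0.2, 0.4, -0.2]
opening: 36.0
grasp_force: 0.0
```

Run:
```python
from h import *
s,p=wrist(); q=read_camera("scene")
u=proj(q,[[582.6,47,117]])[0].astype(int); d=q["color"][u[1]-70:u[1]+60,u[0]-80:u[0]+80,::-1]
a=p["color"][100:320,180:380,::-1]
f=lambda x:np.clip(255*(x/255.)**.6,0,255).astype(np.uint8)
a=cv2.resize(f(a),(400,440)); b=cv2.copyMakeBorder(cv2.resize(f(d),(400,325),interpolation=cv2.INTER_CUBIC),0,115,0,0,cv2.BORDER_CONSTANT)
cv2.imwrite("pics/w3.png",np.hstack([a,b])); print(s["eef_pos"],s["force"])
```

```text
[581.80617216  46.79249861 128.17366312] [-0.18268556  0.37371243 -0.246202  ]
```

View pics/w3.png

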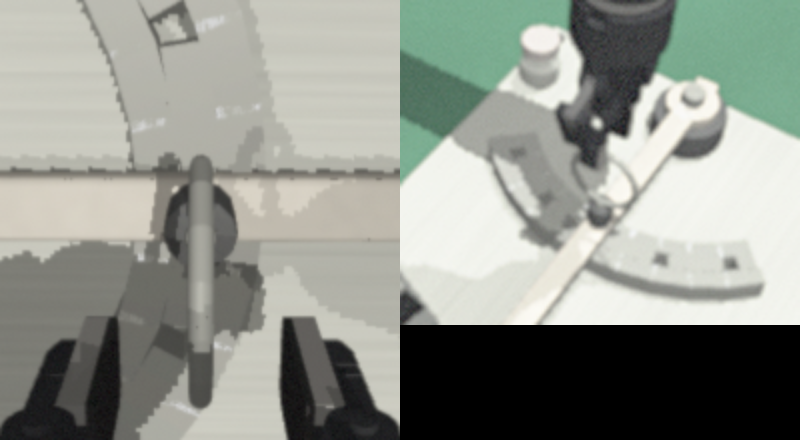

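The wrist crop shows the ring at column 201, midway between the pads (119 and 281), and the scene crop shows the fingers straddling its top. Now I'll close gently.

Call:
{"name": "send_rows", "arguments": {"grip": [20,12,8,4,4,4,4,4], "linear": [[0,0,0],[0,0,0],[0,0,0],[0,0,0],[0,0,0],[0,0,0],[0,0,0],[0,0,0]], "yaw": [0,0,0,0,0,0,0,0], "force": 20}}

```text
time_s: 7.75
eef_pos: [582.6, 46.9, 129.5]
eef_rot: [3.131, 0.255, -0.0]
force: [0.1, 0.1, 1.1]
opening: 3.9
grasp_force: 0.0
```

Call:
{"name": "send_rows", "arguments": {"grip": [3,2,1,0,0,0], "linear": [[0,0,0],[0,0,0],[0,0,0],[0,0,0],[0,0,0],[0,0,0]], "yaw": [0,0,0,0,0,0]}}

```text
time_s: 8.5
eef_pos: [582.6, 46.9, 129.5]
eef_rot: [3.131, 0.255, 0.0]
force: [-0.4, -0.0, -0.6]
opening: 0.1
grasp_force: 0.0
```

Run:
```python
from h import *
s,p=wrist(); q=read_camera("scene"); t=read_camera("top")
print(s["eef_pos"],s["force"],s["opening"],s["grasp_force"])
x=np.array([.1615,-.987,0]);y=np.array([.987,.1615,0]);z=np.array([0,0,1]);c=np.array([582.7,47.2,117])
def crop(p,cen,w,h,sc):
    im=cv2.resize(p["color"],None,fx=sc,fy=sc,interpolation=cv2.INTER_CUBIC).astype(float)
    im=(255*(np.clip(im,0,255)/255)**.6).astype(np.uint8)
    for k in range(24):
        a=k*np.pi/12; u=(proj(p,[c+31*(np.cos(a)*y+np.sin(a)*z)])[0]+.5)*sc
        cv2.circle(im,tuple(int(v) for v in u),1,(255,0,0) if np.sin(a)<.99 else (0,255,0),-1)
    u=(proj(p,[cen])[0]*sc).astype(int); r0=max(0,u[1]-h//2);c0=max(0,u[0]-w//2)
    r0=min(r0,im.shape[0]-h); return im[r0:r0+h,c0:c0+w,::-1]
cv2.imwrite("pics/w4.png",np.hstack([crop(p,c,400,500,2),crop(q,c+[0,0,20],390,500,5)]))
```

```text
[582.5957534   46.91847834 129.48937972] [-0.36944435 -0.01675657 -0.63836107] 0.12501790132483515 0.0
```

View pics/w4.png

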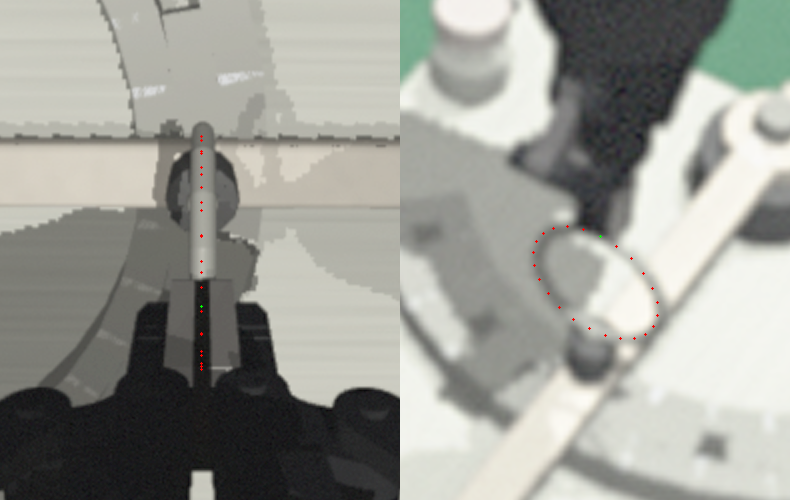

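Left panel: the fingers shut at the ring's near end, with the tip at row 280. Right panel: the dark finger ends at the ring's top, about (600,238). Nothing was gripped, so the real tip may be higher than the nominal one. I'll measure it by differencing against the first scene picture.

Run:
```python
from h import *
s=robot.state(); q=read_camera("scene")
old=cv2.imread("pics/scene0.png")[:,:,::-1]
T=np.array(s["eef_pos"])
for dz in (0,10,19,30,45,73): print(dz,proj(q,[T+[0,0,dz]]).round(1))
r=np.array([582.7,47.2,117]); print("ring top/bot",proj(q,[r+[0,0,31],r-[0,0,31],r+[30.6,5,0],r-[30.6,5,0]]).round(1))
c0,c1,r0,r1=302,340,165,214
print("cols",c0,c1)
for y in range(r0,r1):
    print(y," ".join("%3d/%3d"%(q["color"][y,x].mean(),old[y,x].mean()) for x in range(c0,c1,2)))
print(q["R"],q["t"])
```

```text
0 [[319.5 191.9]]
10 [[319.9 188.8]]
19 [[320.2 186. ]]
30 [[320.7 182.5]]
45 [[321.2 177.6]]
73 [[322.4 168. ]]
ring top/bot [[320.3 186.1]
 [318.2 204.7]
 [331.8 202.1]
 [306.9 189.4]]
cols 302 340
165 233/221 232/219 223/218 186/221 111/222  83/221  66/218  32/220  21/223  23/222  17/221  16/222  19/220  18/218  43/220 162/220 200/222 234/221 233/221
166 234/220 217/217 192/219 129/222  90/221  84/220  60/219  25/222  17/222  15/222  21/221  18/219  16/218  18/220  53/219 208/221 228/220 233/221 235/224
167 227/219 159/219 134/222  88/222  86/222  83/219  53/219  33/220  16/223  20/222  21/220  20/219  17/217  14/221  59/223 223/223 235/222 231/221 236/224
168 190/217  90/219  72/223  79/222  87/220  78/218  53/220  37/223  21/221  14/222  20/220  19/217  17/220  20/221  71/220 225/221 232/220 233/221 233/221
169 132/217  50/223  57/224  85/220  86/218  69/220  59/221  55/222  26/221  18/222  18/220  25/219  20/220  23/222  90/223 226/222 231/220 234/224 220/204
170  87/219  39/222  70/220  92/220  87/219  61/221  61/221  75/222  44/220  19/221  19/220  24/219  18/222  20/219 123/
[... 6205 characters left out ...]
63/ 56 133/126 203/187 129/121 177/161 219/203 232/219 232/220 233/221
211 104/178 101/179  90/171 110/149 114/119 125/137  51/ 49  45/ 39  63/ 54  63/ 59  53/ 52 113/106 151/137 142/131 203/188 227/214 232/222 230/219 232/220
212 100/175  92/178  75/181 119/172 127/124 132/121  72/ 67  41/ 36  48/ 42  51/ 43  53/ 46 104/ 94 105/ 99 172/158 219/205 231/219 232/220 233/222 231/220
213 101/175  85/178  95/179 129/181 133/140 153/143 113/104  38/ 36  46/ 42  47/ 39  72/ 65 105/ 97 111/103 195/177 228/217 232/222 233/220 232/220 231/218
[[ 0.73163948  0.68157091  0.01283602]
 [ 0.54732017 -0.5760933  -0.60708907]
 [-0.4063795   0.45119574 -0.79453011]] [-394.21098277 -252.74157698 1150.27563191]
```

The tip shows at row 186, where the nominal TCP should be at row 192. So the real tip is about 18–20 mm higher than the TCP reports, and the wrist view agrees. I'll open, go 21 mm lower and close gently.

Call:
{"name": "send_rows", "arguments": {"grip": [36,36,36,36,36,36,36,36,36,20,12,8,6,4,4,4,4], "linear": [[0,0,-5],[0,0,0],[0,0,0],[0,0,0],[0,0,7],[0,0,7],[0,0,7],[0,0,5],[0,0,0],[0,0,0],[0,0,0],[0,0,0],[0,0,0],[0,0,0],[0,0,0],[0,0,0],[0,0,0]], "yaw": [0,0,0,0,0,0,0,0,0,0,0,0,0,0,0,0,0], "force": 20}}

```text
time_s: 10.82
eef_pos: [582.7, 46.8, 108.7]
eef_rot: [3.131, 0.255, 0.001]
force: [-0.4, 0.5, 2.2]
opening: 5.5
grasp_force: 19.6
```

Gripped at 20 N with a 5.5 mm opening. Lifting.

Call:
{"name": "send_rows", "arguments": {"grip": [4,4,4,4,4,4,4,4,4,4], "linear": [[0,0,-2],[0,0,-2],[0,0,-2],[0,0,-2],[0,0,-2],[0,0,-2],[0,0,-2],[0,0,-2],[0,0,-2],[0,0,0]], "yaw": [0,0,0,0,0,0,0,0,0,0]}}

```text
time_s: 12.08
eef_pos: [582.7, 46.8, 126.6]
eef_rot: [3.131, 0.255, 0.0]
force: [0.5, -0.8, -7.1]
opening: 4.9
grasp_force: 19.3
```

Run:
```python
from h import *
s,p=wrist(); q=read_camera("scene"); print(s["eef_pos"],s["force"])
for n,c in (("w",p),("s",q)):
    print([(round(r["p"],2),(np.array(r["xy"])*[560,420]).round(1)) for r in finder.place_of(c,"ring_center")[:2]],
     [(np.array(r["bbox"])*[560,420,560,420]).round() for r in finder.silhouettes(c,"ring_center")[:1]])
    print(n,proj(c,[[582.7,47.2,117],[582.7,47.2,135]]).round(1))
```

```text
[582.65902884  46.8104007  126.6102883 ] [ 0.52045011 -0.84336976 -7.13034241]
[(0.73, array([281.1, 256.5]))] [array([270., 187., 292., 330.])]
w [[279.2 244.9]
 [279.1 260.2]]
[(0.62, array([320.3, 193.8])), (0.56, array([351.3, 179.9]))] [array([307., 182., 334., 211.])]
s [[319.2 195.7]
 [319.9 190.2]]
```

Call:
{"name": "send_rows", "arguments": {"grip": [4,4,4,4,4,4,4,4,4,4,4], "linear": [[0,0,-1],[0,0,-1],[0,0,0],[-4.5,-0.06,0],[-4.5,-0.06,0],[-4.5,-0.06,0],[-4.5,-0.06,0],[-4.5,-0.06,0],[-4.5,-0.06,0],[-4.5,-0.06,0],[0,0,0]], "yaw": [0,0,0,0.025,0.025,0.025,0.025,0.025,0.025,0.025,0]}}

```text
time_s: 13.75
eef_pos: [550.7, 44.9, 128.5]
eef_rot: [3.142, -0.019, -0.001]
force: [0.2, 0.4, -7.7]
opening: 4.9
grasp_force: 19.3
```

```bash
cat >> h.py <<'E'
def ang(x0=(553.4,224.6),yaw=-1.408):
    for c in ("scene","top","wrist"):
        p=wrist()[1] if c=="wrist" else read_camera(c)
        r=finder.place_of(p,"lens_center")
        if r:
            X=atz(p,np.array(r[0]["xy"])*[560,420],52)-np.r_[x0,52]; print(c,round(r[0]["p"],2),"angle",round(np.arctan2(X[1],X[0])-yaw,3),"rad",np.hypot(X[0],X[1]).round())
    s=robot.state(); X=np.array(s["eef_pos"])[:2]-x0; print("tcp ang",round(np.arctan2(X[1],X[0])-yaw,3),np.hypot(*X).round(1),s["eef_pos"],s["force"],s["opening"],s["grasp_force"])
E
python3 -c "
from h import *
ang()"
```

```text
scene 0.69 angle -0.169 rad 381.0
top 0.6 angle -0.177 rad 387.0
wrist 0.95 angle -0.175 rad 382.0
tcp ang -0.175 179.8 [551.23106467  44.84421486 128.4274565 ] [-1.23812427  0.65351573 -7.33263751] 5.000011643264246 19.299133513122797
```

The arm follows and the pin is clear, with the angle at -0.175. Next is the second half of the swing.

Call:
{"name": "send_rows", "arguments": {"grip": [4,4,4,4,4,4,4,4,4], "linear": [[-4.5,-0.06,0],[-4.5,-0.06,0],[-4.5,-0.06,0],[-4.5,-0.06,0],[-4.5,-0.06,0],[-4.5,-0.06,0],[-4.5,-0.06,0],[0,0,0],[0,0,0]], "yaw": [0.025,0.025,0.025,0.025,0.025,0.025,0.025,0,0]}}

```text
time_s: 15.18
eef_pos: [520.0, 48.2, 128.5]
eef_rot: [-3.127, 0.293, -0.0]
force: [1.1, 4.2, -7.8]
opening: 5.3
grasp_force: 19.4
```

```bash
python3 -c "
from h import *
ang()"
```

```text
scene 0.64 angle -0.348 rad 385.0
top 0.98 angle -0.356 rad 382.0
wrist 0.65 angle -0.353 rad 379.0
tcp ang -0.35 179.6 [520.00587461  48.15161724 128.4642053 ] [ 0.5896716   5.54108972 -8.25098255] 4.754824362489071 19.37052296474576
```

Call:
{"name": "send_rows", "arguments": {"grip": [4,4,4,4,4,4,4,4], "linear": [[0,0,2],[0,0,2],[0,0,2],[0,0,2],[0,0,2],[0,0,2],[0,0,2],[0,0,0]], "yaw": [0,0,0,0,0,0,0,0]}}

```text
time_s: 16.48
eef_pos: [520.3, 48.1, 114.7]
eef_rot: [-3.127, 0.293, -0.001]
force: [0.1, 4.8, -6.1]
opening: 5.4
grasp_force: 19.5
```

The spring load is still on the fingers (6.1 N at about 6 mm), so the pin is going into the hole. I'll lower the rest and release slowly.

Call:
{"name": "send_rows", "arguments": {"grip": [4,4,4,4,8,14,24,36,36,36], "linear": [[0,0,2],[0,0,2],[0,0,1.5],[0,0,0],[0,0,0],[0,0,0],[0,0,0],[0,0,0],[0,0,0],[0,0,0]], "yaw": [0,0,0,0,0,0,0,0,0,0]}}

```text
time_s: 17.73
eef_pos: [519.9, 47.6, 109.0]
eef_rot: [3.128, -0.294, -0.0]
force: [0.8, -0.3, 0.1]
opening: 36.1
grasp_force: 0.0
```

Call:
{"name": "send_rows", "arguments": {"grip": [36,36,36,36,36,36,36,36,36,36], "linear": [[0,0,-8],[0,0,-12],[0,0,-16],[0,0,-20],[0,0,-20],[0,0,-20],[0,0,-20],[0,0,-20],[0,0,0],[0,0,0]], "yaw": [0,0,0,0,0,0,0,0,0,0]}}

```text
time_s: 18.98
eef_pos: [519.6, 47.7, 244.7]
eef_rot: [3.128, -0.294, -0.001]
force: [-0.5, -0.1, -0.7]
opening: 35.8
grasp_force: 0.0
```

Run:
```python
from h import *
ang()
x0=np.array([553.4,224.6,0]); a=-1.408-.35
s,w=wrist(); q=read_camera("scene")
e=np.array([np.cos(a),np.sin(a),0]); yv=np.array([-e[1],e[0],0]); z=np.array([0,0,1])
def crop(p,cen,wd,h,sc):
    im=cv2.resize(p["color"],None,fx=sc,fy=sc,interpolation=cv2.INTER_CUBIC)
    for k in range(24):
        t=k*np.pi/12; u=(proj(p,[x0+180*e+117*z+31*(np.cos(t)*yv+np.sin(t)*z)])[0]+.5)*sc
        cv2.circle(im,tuple(int(v) for v in u),1,(255,0,0),-1)
    u=(proj(p,[cen])[0]*sc).astype(int); r0=max(0,u[1]-h//2);c0=max(0,u[0]-wd//2); return im[r0:r0+h,c0:c0+wd,::-1]
c=x0+180*e+117*z
A=crop(q,c,300,400,5);B=cv2.resize(w["color"],(500,375))[:,:,::-1]
B=cv2.copyMakeBorder(B,0,400-375,0,0,cv2.BORDER_CONSTANT)
cv2.imwrite("pics/f1.png",np.hstack([A,B]))
for n in ["circuit_board","fan","jar","heat_sink"]:
    for cam in (q,w): print(n,[(round(r["p"],2),atz(cam,np.array(r["xy"])*[560,420],12).round()) for r in finder.place_of(cam,n)[:3]])
```

```text
scene 0.97 angle -0.358 rad 378.0
top 0.95 angle -0.332 rad 385.0
wrist 0.89 angle -0.349 rad 379.0
tcp ang -0.352 180.1 [519.60567809  47.71912203 244.41043801] [ 0.16497664 -0.17519026 -0.27981746] 35.754051546102126 0.0
circuit_board [(0.87, array([ 505., -315.,   12.])), (0.84, array([ 327., -221.,   12.])), (0.41, array([ 490., -148.,   12.]))]
circuit_board [(0.73, array([ 329., -209.,   12.]))]
fan [(0.7, array([ 732., -103.,   12.]))]
fan []
jar [(0.75, array([385., 181.,  12.]))]
jar [(0.56, array([393., 182.,  12.]))]
heat_sink [(0.6, array([722., 253.,  12.]))]
heat_sink [(0.97, array([719., 253.,  12.]))]
```

View pics/f1.png

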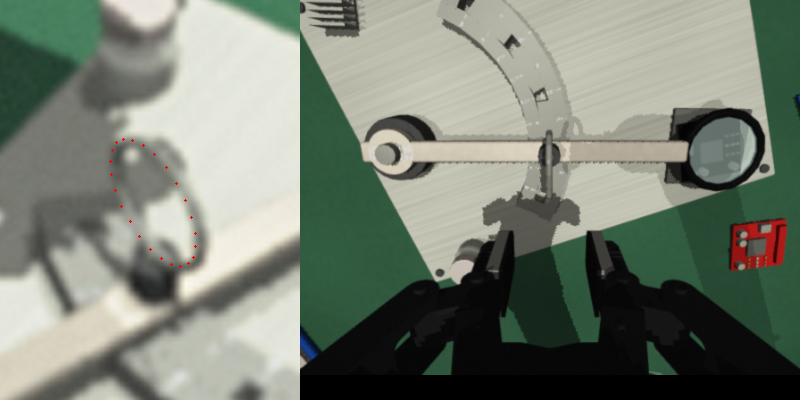

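The ring and arm have moved over, and the lens covers the black board (wrist view (725,150)). I'll check numerically that the pin is fully home by fitting the ring's height.

Run:
```python
from h import *
x0=np.array([553.4,224.6,0]); z=np.array([0,0,1])
t=np.linspace(0,2*np.pi,72,endpoint=False)
def pts(a,l,r):
    e=np.array([np.cos(a),np.sin(a),0]); y=np.array([-e[1],e[0],0]); return x0+180*e+(117+l)*z+r*(np.outer(np.cos(t),y)+np.outer(np.sin(t),z))
def score(p,g,a,l,off):
    def m(r): u=(proj(p,pts(a,l,r))+off).astype(np.float32); return cv2.remap(g,u[:,0].copy(),u[:,1].copy(),cv2.INTER_LINEAR).ravel()
    return np.mean(np.minimum(25,.5*(m(37)+m(25))-m(31)))
q=read_camera("scene"); g1=q["color"].astype(np.float32).mean(2)
g0=cv2.imread("pics/scene0.png").astype(np.float32).mean(2)
for nm,g,ac in (("start",g0,-1.408),("now",g1,-1.758)):
    R=[]
    for l in range(-6,22,2):
        R.append((max((score(q,g,ac+da,l,np.array([dx,0.])) for da in (-.02,-.01,0,.01,.02) for dx in (-2,-1,0,1,2))),l))
    print(nm,[(l,round(float(v),1)) for v,l in R])
for p in (q,wrist()[1],read_camera("top")):
    print([(round(r["p"],2),(np.array(r["xy"])*[560,420]).round(1)) for r in finder.place_of(p,"ring_center")[:2]],proj(p,[pts(-1.758,l,0)[0] for l in (0,12)]).round(1).tolist())
```

```text
start [(-6, 22.4), (-4, 22.5), (-2, 22.3), (0, 22.2), (2, 20.7), (4, 18.6), (6, 10.3), (8, 0.4), (10, -4.4), (12, -3.9), (14, -4.3), (16, -3.8), (18, -2.8), (20, -2.4)]
now [(-6, 15.9), (-4, 15.6), (-2, 16.6), (0, 15.0), (2, 13.1), (4, 9.1), (6, 6.5), (8, 2.1), (10, 2.7), (12, 2.5), (14, 2.2), (16, 2.4), (18, -0.8), (20, -0.8)]
[(0.69, array([297.5, 183.6]))] [[297.6, 180.4], [297.8, 176.7]]
[(0.85, array([277.8, 182.8]))] [[279.5, 187.5], [279.5, 191.3]]
[] [[245.1, 224.7], [244.7, 223.8]]
```

The height fit is the same as at the start, so the pin is home. The loose things are where they were and the gripper is clear. I'm handing in.

```bash
python3 -c "
from h import *
print(job.hand_in())"
```

```text
the job is handed in; nothing more can be done
None
```

I swung the magnifier one hole to -0.35 rad, over the black circuit board, and the pin is home by the camera fit and the spring force. The tool can't tilt to hook the ring, so I lifted it by gripping its top at about 20 N, the gripper's minimum; job handed in, no verdict shown.

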